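Open the press-and-turn safety jar on the watch bench

TASK

Unlock the safety cap of the amber jar by pushing it gently down against its spring and, keeping it down, turning it anticlockwise a good sixth of a turn (about 67 degrees) to where it comes free; lift it off and set it down, without dropping it, right way up in the white bowl. Do not force cap or jar: find by feel how deep the cap must go, and leave the screwdriver stand, the loupe and the blue case holder where they are.

Things in the scene. Friction and masses are not known exactly. Their poses are not given: they have to be found in the camera images.
- jar: Amber glass jar, 74 mm across, upright in a light wooden block 110 x 110 x 40 mm fixed to the bench. Origin: centre of the block's underside, on the jar's axis; z up. The shoulder ends 79 mm up; above it a black collar 47 mm across, then the neck under the cap. More than 30 N of contact force between cap and jar (spring, pressing and twisting together) breaks it.
- lock (a point): Point on the jar's axis, 105 mm above its origin: the locked cap's underside. The locked cap cannot turn until pushed down past a hidden catch 2 to 16 mm below this (differs at every start, not visible); 2 mm below the catch is a hard floor. Turn it about 1 mm above the floor. Turned anticlockwise seen from above it is free at 58 to 76 degrees from locked; hard stop at 76.
- mouth (a point): Top of the neck, on the axis, 117 mm above the jar's origin, inside the cap. A sprung steel disc, 24 mm across, over it pushes the cap up with about 2.5 N at rest plus 0.35 N per mm pressed (at most 9 N), so a push of 12 to 15 N means the cap is on the hard floor. At the open angle the cap lifts straight up.
- cap: Round black ribbed plastic cap, 56 mm in diameter, 48 mm high, about 45 g, loose. Origin: centre of its underside; z up its axis, top at z = 48 mm. Locked at the start, its x axis along the jar's x axis. Hollow below (34 mm deep) with two inner lugs. Grip it across the diameter at any yaw; its sides are free down to the jar's shoulder, 26 mm below the locked cap's underside.
- bowl: White ceramic bowl, loose, 500 g, 166 mm across the rim, 42 mm high. Origin: centre of its underside. Flat inner floor 6 mm above the origin, about 100 mm across; the walls flare to 148 mm across at 26 mm height.
- stand: Upright slotted wooden stand with three steel screwdrivers, loose, 55 x 120 mm foot, 122 mm high. Origin: centre of its underside. Bystander.
- loupe: Chrome eye loupe, loose, 36 mm across, 28 mm high. Origin: centre of its underside. Bystander.
- caseholder: Round blue plastic watch case holder, loose, 48 mm across, 22 mm high. Origin: centre of its underside. Bystander.
Not all that is in view belongs to the job. What is meant by the cap is not red or yellow, and is the smaller of those in its own colour.

How it is judged:
By the outcome, as a careful person would: the job done as asked, in the order asked, and still so for the second after the job is handed in, with the robot touching nothing.
It also fails if it takes over 64 s, if anything falls off the work surface, if the arm or the gripper's body presses on something with over 40 N, if the wrist force passes 120 N, or if a joint passes its speed limit or range.

ROBOT

A 6-joint arm with a two-finger parallel gripper is mounted at the origin on the work surface. World frame = base frame: x ahead of the robot, y to its left, z up, the work surface at z = 0. Lengths are in m, angles in rad, forces in N, time in s.
With the tool pointing down it reaches from about 0.375 to 0.9 m from the base axis. Payload 3.1 kg.
Tool frame: the origin (TCP) lies at the very end of the fingers, on their centre line; the grasp point (between the pads) lies robot.grasp_offset behind it (robot.grasp_offset is the distance from the TCP to the grasp point, in m); z points along the fingers, y is the direction in which the jaws open and shut (so a half turn about z gives the same grasp; the last joint's range is limited). The gripper opens to 87 mm and grips with 3 to 60 N. Pads are 19 mm wide; open, the fingers measure 117 mm over their backs; the gripper's body (75 mm by 190 mm) begins 51 mm behind the grasp point.
Start: joints at [0.922, 0.527, 1.433, -0, 1.181, -0.178], TCP at [0.283, 0.557, 0.223] pointing down, gripper open.
Joint ranges: [-3.08, 3.08], [-0.75, 2.2], [0.22, 2.44], [-1.43, 4.57], [0, 2.65], [-2.85, 2.85]. Speed limits (rad/s): [2.79, 2.79, 3.14, 3.14, 3.14, 3.14].

INTERFACE

Orientations are given as a unit quaternion [x, y, z, w].
In Python, from rig import robot gives the robot as it stands.
- The arm moves only by the tool drive_tool, never from a script. Its argument "targets" is one flat list of numbers, 6 for each row, row after row: the shift along the tool's x, y, z in cm, then the turn, a rotation vector about the tool's x, y, z in degrees. A call has 1 to 12 rows; each row is the pose to reach, as a shift and turn from the pose commanded when the call began, along the tool's axes at that moment; what a row does not reach only later rows make up. A row lasts 1/12 s, in which the tool goes at most 41.7 mm and 7.16 degrees, less where a joint would pass 70% of its speed; a pose out of reach is approached as far as the arm can. A call with a gripper value outside its range is refused whole. "grip" is the gripper command: -1 is fully open, 1 is shut, values between are in proportion, set as the call begins (left out, the last holds). The fingers move at their own pace and stop on an object; "squeeze" is the grip in N (left out, the last holds). Time passes only in rows, so rows that repeat a pose let the fingers close. It gives the time, the measured TCP pose, the force and the opening at its end, in the units of the state.
- robot.get_obs(): the state, without advancing time (a new reading comes with each control period).
- robot.camera(name): name is "side" or "top" or "wrist"; returns (picture, depth): 420x560x3 uint8, red, green, blue; 420x560 float32, m along the optical axis (not along the pixel's ray), 0 where there is no reading.
- robot.calibration(name): a dict with "mtx" (3x3 intrinsics, pixels), "R" (3x3) and "t" (3): a world point X has camera coordinates R X + t; the wrist camera has in their place "hand_eye" (4x4, takes a point from camera to tool coordinates, whose origin is the TCP and whose axes are the flange's). Camera axes: x right, y down, z forward; pixel columns grow to the right and rows downward; lengths in m; the calibration is good to about 2 mm. A picture is of the moment at which its call begins: read the wrist's pose just before it. calibration takes no time and is no camera call.
- robot.hand_in(): hands the job in, once; it reports no verdict.
The state is a dict: "time": time; "q": joint angles; "joint_velocities": joint speeds; "joint_torque": joint torques, N m; "position": TCP position; "tool_rot": TCP orientation; "ft_force": force on the tool from outside, world axes, zero at the start; "moment": the same for the moment, N m; "grip_width": finger opening in m.
Only numpy, scipy, OpenCV 4.12 (cv2) and the standard library are available. Lean on these libraries where they do the work, as an engineer would, in place of code of your own. Each camera call takes 0.05 s, during which the arm holds its last target.

## Working session

There is one attempt and no reset: what is moved stays moved. The work goes in short steps, Python scripts to look and compute and a tool call to move; the robot and the scene stay as the last step left them, time stands still between calls to the robot, and variables do not carry over. Pictures are saved under pics/ and viewed, and the job is handed in when it is done.

Besides the shell and the picture viewer there is one more tool, called after "Request:" as name(argument=value, ...), one argument or row to a line, values as JSON. drive_tool: Moves the arm, as the interface text tells. Its arguments: {"type":"object","properties":{"targets":{"type":"array","items":{"type":"number"}},"grip":{"type":"number"},"squeeze":{"type":"number"}},"required":["targets"]}

```bash
ls; mkdir -p pics; python3 - <<'E'
from rig import robot
import cv2, numpy as np
print(robot.get_obs()); print(robot.grasp_offset)
for n in ["top","side"]:
    p,d=robot.camera(n); cv2.imwrite(f"pics/{n}0.png",p[:,:,::-1]); np.save(f"pics/{n}0.npy",d); print(n,robot.calibration(n))
print(robot.calibration("wrist"))
E
```

```text
pics
{'time': 0.0, 'q': array([ 9.22450869e-01,  5.28471506e-01,  1.43390181e+00, -1.94180903e-05,
        1.18142553e+00, -1.78484358e-01]), 'joint_velocities': array([ 0.0006511 , -0.00094237,  0.00136794, -0.00187767,  0.00065046,
       -0.0011648 ]), 'joint_torque': array([-7.43627988e-04, -4.40040386e+01, -1.76593119e+01,  6.33063563e-02,
        5.83057408e-02, -1.19723400e-04]), 'position': array([0.28249023, 0.55668246, 0.22156854]), 'tool_rot': array([ 2.32771708e-01,  9.72530778e-01, -1.01376881e-03, -4.34933398e-04]), 'ft_force': array([-0.92290319, -0.40536797, -0.25395973]), 'moment': array([ 0.04169632, -0.00480078, -0.01949568]), 'grip_width': 0.0869427299752336}
0.0187
top {'mtx': array([[434.87766605,   0.        , 278.82079856],
       [  0.        , 434.87766605, 216.53255398],
       [  0.        ,   0.        ,   1.        ]]), 'R': array([[-0.01427773, -0.99986232, -0.00845549],
       [-0.98889937,  0.01537099, -0.14778961],
       [ 0.14789923,  0.00625153, -0.98898268]]), 't': array([-0.03510924,  0.60422396,  0.99105135])}
side {'mtx': array([[437.17505854,
[... 154 characters left out ...]
7065, -0.33940228, -0.01153056],
       [-0.18280493, -0.47740075, -0.85945964],
       [ 0.28619786,  0.81049036, -0.51107354]]), 't': array([-0.57667483,  0.16304013,  0.84896876])}
{'mtx': array([[316.68802728,   0.        , 278.85329755],
       [  0.        , 316.68802728, 208.13331085],
       [  0.        ,   0.        ,   1.        ]]), 'hand_eye': array([[ 2.81235314e-04, -9.67857655e-01, -2.51498469e-01,
         6.91206708e-02],
       [ 9.99999955e-01,  2.97439395e-04, -2.64164385e-05,
         1.83388072e-03],
       [ 1.00372905e-04, -2.51498450e-01,  9.67857696e-01,
        -1.62267840e-01],
       [ 0.00000000e+00,  0.00000000e+00,  0.00000000e+00,
         1.00000000e+00]])}
```

View pics/top0.png

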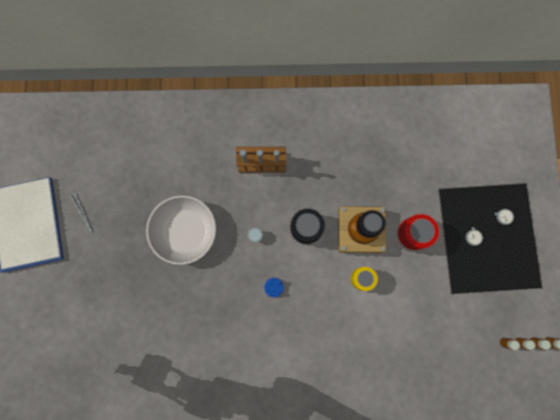

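View pics/side0.png

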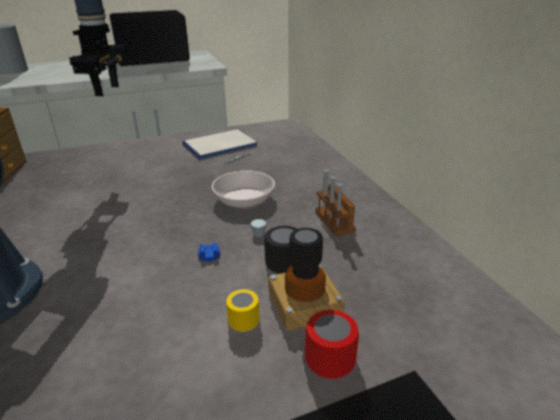

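The top view shows these candidates for the cap: a large black cylinder at (307,226), the black cap on the amber jar at (371,223), a red one at (419,232) and a yellow one at (365,279). By the description, and being on the jar, it is the one at (371,223). The bowl is at (181,231), the loupe at (255,235), the blue holder at (274,288) and the stand at (262,160).

```bash
cat > h.py <<'E'
import numpy as np, cv2
from rig import robot
def cloud(n,d):
    c=robot.calibration(n);K=c["mtx"];v,u=np.mgrid[:420,:560]
    P=np.stack([(u-K[0,2])/K[0,0]*d,(v-K[1,2])/K[1,1]*d,d],-1)
    return (P-c["t"])@c["R"]
E
python3 - <<'E'
from h import *
d=np.load("pics/top0.npy");X=cloud("top",d)
def box(u0,u1,v0,v1,z0,z1,name):
    s=X[v0:v1,u0:u1].reshape(-1,3);dd=d[v0:v1,u0:u1].reshape(-1);s=s[(dd>0)&(s[:,2]>z0)&(s[:,2]<z1)]
    if len(s)<3: print(name,len(s));return
    (c,r)=cv2.minEnclosingCircle(s[:,:2].astype(np.float32))
    print(name,len(s),"circ",np.round(c,4),round(r,4),"med",np.round(np.median(s,0),4),"min",np.round(s.min(0),3),"max",np.round(s.max(0),3), cv2.minAreaRect((s[:,:2]*1000).astype(np.float32)))
box(350,392,205,245,.135,.17,"captop")
box(330,395,200,260,.032,.045,"block")
box(285,330,205,248,.05,.2,"bigblack")
box(285,330,205,248,.01,.2,"bigblackall")
box(395,445,210,255,.02,.2,"red")
box(350,382,264,295,.015,.2,"yellow")
box(140,222,190,270,.033,.06,"bowl rim")
box(230,292,140,182,.02,.2,"stand")
box(246,266,226,246,.015,.2,"loupe")
box(262,287,276,300,.01,.2,"case")
box(165,197,215,247,-.02,.033,"bowlfloor")
p=cv2.imread("pics/top0.png")
a=cv2.resize(p[190:300,280:450],None,fx=4,fy=4,interpolation=cv2.INTER_CUBIC);cv2.imwrite("pics/crop0.png",a)
p=cv2.imread("pics/side0.png")
a=cv2.resize(p[200:350,220:380],None,fx=4,fy=4,interpolation=cv2.INTER_CUBIC);cv2.imwrite("pics/crop1.png",a)
E
```

```text
captop 583 circ [ 0.5719 -0.2422] 0.0286 med [ 0.5706 -0.2409  0.1534] min [ 0.544 -0.27   0.135] max [ 0.599 -0.214  0.158] ((571.3221435546875, -241.73992919921875), (54.992027282714844, 55.55379104614258), 1.6945104598999023)
block 1127 circ [ 0.5722 -0.2418] 0.0752 med [ 0.5531 -0.2213  0.0402] min [ 0.516 -0.299  0.032] max [ 0.628 -0.186  0.045] ((572.1741943359375, -242.3035888671875), (111.13550567626953, 110.104736328125), 88.02730560302734)
bigblack 929 circ [ 0.5801 -0.1096] 0.0405 med [ 0.5791 -0.109   0.0689] min [ 0.54 -0.15  0.05] max [ 0.62  -0.07   0.074] ((579.3875732421875, -109.44708251953125), (78.744140625, 79.11151885986328), 76.28501892089844)
bigblackall 981 circ [ 0.58   -0.1096] 0.0406 med [ 0.5771 -0.1085  0.0688] min [ 0.54  -0.15   0.011] max [ 0.62  -0.07   0.074] ((579.4775390625, -109.10920715332031), (79.32221984863281, 79.27852630615234), 28.662490844726562)
red 1147 circ [ 0.5623 -0.3712] 0.041 med [ 0.5605 -0.3661  0.0692] min [ 0.522 -0.412  0.02 ] max [ 0.602 -0.331  0.075] ((562.5029296875, -371.1694030761719), (79.9770736694336, 81.2939453125)
[... 645 characters left out ...]
43.15983963012695), 88.9280776977539)
loupe 167 circ [0.5638 0.0156] 0.0178 med [0.564  0.0162 0.0286] min [ 0.548 -0.001  0.023] max [0.581 0.033 0.035] ((564.5769653320312, 16.1706600189209), (33.86784362792969, 33.80738067626953), 88.18090057373047)
case 286 circ [ 0.4378 -0.0278] 0.0238 med [ 0.4376 -0.0278  0.0142] min [ 0.414 -0.051  0.01 ] max [ 0.462 -0.006  0.028] ((437.3218078613281, -27.706832885742188), (45.80386734008789, 45.014888763427734), 25.75673484802246)
bowlfloor 1022 circ [0.5778 0.1977] 0.0548 med [0.5783 0.1987 0.0066] min [ 0.539  0.159 -0.   ] max [0.618 0.238 0.013] ((578.6649169921875, 198.54615783691406), (79.80591583251953, 78.38146209716797), 89.43724060058594)
```

View pics/crop0.png

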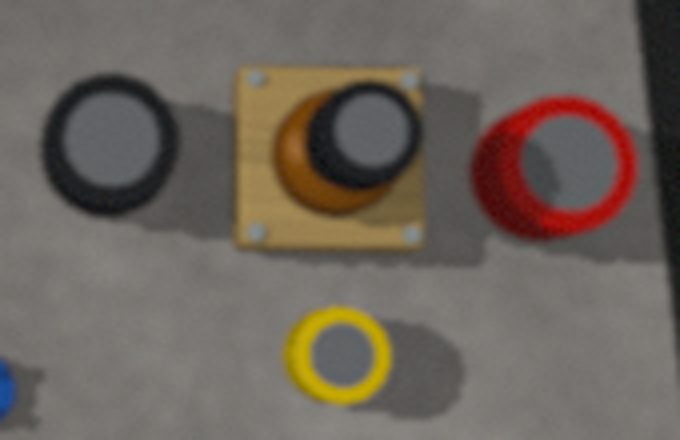

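View pics/crop1.png

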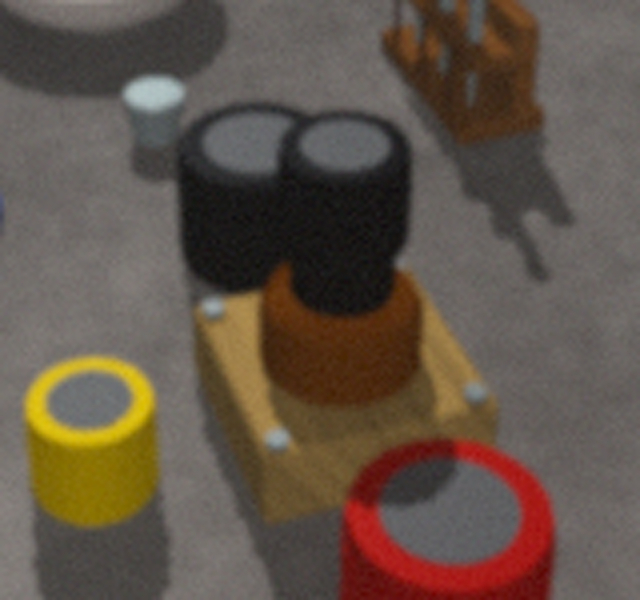

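The crops confirm the choice: the small black cap sits on the amber jar, 55 mm across, with its top at 0.153 m. The loose black one is about 79 mm across and only 0.07 m high. Cap axis is (0.5715, -0.242) and the bowl is at (0.578, 0.192). I'll grip with tool y along world x, which leaves joint 6 room to turn.

```bash
cat >> h.py <<'E'
from scipy.spatial.transform import Rotation as Ro
def rel(target,phi):
    o=robot.get_obs();R=Ro.from_quat(o["tool_rot"]);p=o["position"]
    a=np.deg2rad(phi);x=[np.cos(a),np.sin(a),0];z=[0,0,-1];y=np.cross(z,x)
    Rt=Ro.from_matrix(np.stack([x,y,z],1))
    print("rel cm",np.round(R.inv().apply(np.array(target)-p)*100,2),"deg",np.round((R.inv()*Rt).as_rotvec(degrees=True),2),"pos",np.round(p,4),"q",np.round(o["q"],2),"F",np.round(o["ft_force"],2),"w",round(o["grip_width"],4),"t",o["time"])
E
python3 -c "
from h import *
rel([.5715,-.242,.22],90);rel([.46,.15,.25],90)"
```

```text
rel cm [-61.93 -58.14   0.26] deg [-1.100e-01  4.000e-02  6.309e+01] pos [0.2825 0.5568 0.2217] q [ 0.92  0.53  1.43 -0.    1.18 -0.18] F [-0.46 -0.74  0.43] w 0.0873 t 0.1
rel cm [-34.24 -28.24  -2.79] deg [-1.100e-01  4.000e-02  6.309e+01] pos [0.2825 0.5568 0.2217] q [ 0.92  0.53  1.43 -0.    1.18 -0.18] F [-0.46 -0.74  0.43] w 0.0873 t 0.1
```

Request:
drive_tool(
  targets=[-1.5,-1.2,-0.2,0,0,3,-4,-3.4,-0.5,0,0,9,-7,-6,-0.8,0,0,15,-10,-8.4,-1.1,0,0,21,-13,-10.8,-1.4,0,0,27,-16,-13.2,-1.7,0,0,33,-19,-15.7,-2,0,0,39,-22,-18.1,-2.2,0,0,45,-25,-20.6,-2.4,0,0,51,-28,-23.1,-2.6,0,0,57,-31,-25.6,-2.8,0,0,63,-34.2,-28.2,-2.8,0,0,63.1],
  grip=-1,
)

```text
time: 1.1
position: [0.4603, 0.1494, 0.2507]
tool_rot: [0.708, 0.706, 0.0, -0.0]
ft_force: [1.2, 0.4, 0.6]
grip_width: 0.0869
```

```bash
python3 -c "
from h import *
rel([.5715,-.242,.25],90)"
```

```text
rel cm [-39.1   11.26   0.06] deg [ 0.   -0.02 -0.21] pos [0.4603 0.1494 0.2507] q [0.08 0.3  1.74 0.   1.1  0.09] F [1.21 0.43 0.57] w 0.0869 t 1.1
```

Request:
drive_tool(
  targets=[-2,0.6,0,0,0,0,-5.5,1.6,0,0,0,0,-9.2,2.6,0,0,0,0,-13,3.7,0,0,0,0,-17,4.9,0,0,0,0,-21,6,0,0,0,0,-25,7.2,0,0,0,0,-29,8.3,0,0,0,0,-33,9.5,0,0,0,0,-36.5,10.5,0,0,0,0,-39.1,11.3,0,0,0,0,-39.1,11.3,0,0,0,0],
)

```text
time: 2.1
position: [0.5745, -0.2464, 0.2499]
tool_rot: [0.709, 0.705, -0.001, 0.002]
ft_force: [1.4, -0.4, 0.6]
grip_width: 0.0871
```

```bash
python3 - <<'E'
from h import *
rel([.5715,-.242,.25],90)
o=robot.get_obs();p,d=robot.camera("wrist");cv2.imwrite("pics/w1.png",p[:,:,::-1])
c=robot.calibration("wrist");K=c["mtx"];v,u=np.mgrid[:420,:560]
P=np.stack([(u-K[0,2])/K[0,0]*d,(v-K[1,2])/K[1,1]*d,d],-1)
H=c["hand_eye"];T=P@H[:3,:3].T+H[:3,3]
X=Ro.from_quat(o["tool_rot"]).apply(T.reshape(-1,3)).reshape(T.shape)+o["position"]
m=(d>0)&(abs(X[...,2]-.153)<.006)&(abs(X[...,0]-.57)<.05)&(abs(X[...,1]+.24)<.05)
s=X[m];print(len(s),np.median(s,0),s.min(0),s.max(0),cv2.minEnclosingCircle(s[:,:2].astype(np.float32)))
p,d=robot.camera("side");cv2.imwrite("pics/side1.png",p[:,:,::-1])
E
```

```text
rel cm [ 0.44 -0.3  -0.02] deg [ 0.12  0.21 -0.3 ] pos [ 0.5745 -0.2464  0.2499] q [-0.58  0.5   1.4  -0.    1.24 -0.58] F [ 1.41 -0.39  0.64] w 0.0871 t 2.1
3292 [ 0.57159792 -0.24122689  0.15346734] [ 0.54331097 -0.27003283  0.1471236 ] [ 0.59880388 -0.21468267  0.15586419] ((0.5713397264480591, -0.24243640899658203), 0.02820618823170662)
```

View pics/w1.png

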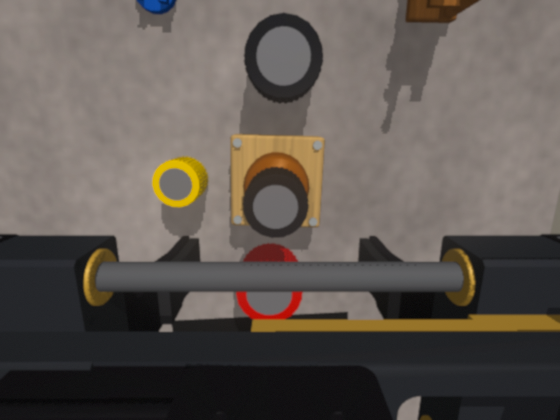

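The wrist image shows the cap at (276,204) between the fingers, and its measured axis (0.5714, -0.2424) agrees with the top view. Next I descend.

```bash
python3 -c "
from h import *
rel([.5714,-.2422,.115],90)"
```

```text
rel cm [-0.16 -0.1  13.46] deg [-0.08 -0.08 -0.14] pos [ 0.5726 -0.2408  0.2496] q [-0.58  0.5   1.41  0.    1.24 -0.58] F [-0.07  0.2  -0.21] w 0.0869 t 2.2
```

Request:
drive_tool(
  targets=[-0.1,-0.1,1,0,0,0,-0.1,-0.1,3,0,0,0,-0.1,-0.1,5,0,0,0,-0.1,-0.1,6.5,0,0,0,-0.1,-0.1,7,0,0,0,-0.1,-0.1,7,0,0,0,-0.1,-0.1,7,0,0,0,-0.1,-0.1,7,0,0,0],
)

```text
time: 2.87
position: [0.5727, -0.2408, 0.1816]
tool_rot: [0.707, 0.707, 0.0, 0.001]
ft_force: [0.2, -0.1, -0.7]
grip_width: 0.0869
```

```bash
python3 -c "
from h import *
rel([.5714,-.2422,.115],90)"
```

```text
rel cm [-0.13 -0.14  6.66] deg [0.1  0.06 0.03] pos [ 0.5727 -0.2408  0.1816] q [-0.58  0.57  1.48  0.    1.09 -0.58] F [ 0.23 -0.05 -0.69] w 0.0869 t 2.8667
```

Request:
drive_tool(
  targets=[-0.13,-0.13,1,0,0,0,-0.13,-0.13,2.5,0,0,0,-0.13,-0.13,4,0,0,0,-0.13,-0.13,5.5,0,0,0,-0.13,-0.13,6.5,0,0,0,-0.13,-0.13,6.6,0,0,0,-0.13,-0.13,6.6,0,0,0,-0.13,-0.13,6.6,0,0,0,-0.13,-0.13,6.6,0,0,0],
)

```text
time: 3.62
position: [0.5715, -0.2428, 0.1156]
tool_rot: [0.707, 0.707, 0.0, 0.001]
ft_force: [0.2, 0.1, 0.6]
grip_width: 0.0868
```

```bash
python3 -c "
from h import *
rel([.5714,-.2422,.115],90)"
```

```text
rel cm [ 0.06 -0.01  0.06] deg [ 0.1   0.07 -0.02] pos [ 0.5715 -0.2428  0.1156] q [-0.58  0.65  1.54  0.    0.95 -0.58] F [0.17 0.06 0.61] w 0.0868 t 3.6167
```

Closing on the cap with moderate squeeze.

Request:
drive_tool(
  targets=[0.05,0,0,0,0,0,0.05,0,0,0,0,0,0.05,0,0,0,0,0,0.05,0,0,0,0,0,0.05,0,0,0,0,0,0.05,0,0,0,0,0,0.05,0,0,0,0,0,0.05,0,0,0,0,0,0.05,0,0,0,0,0],
  grip=1,
  squeeze=25,
)

```text
time: 4.37
position: [0.571, -0.2419, 0.1146]
tool_rot: [0.707, 0.707, 0.0, 0.0]
ft_force: [1.3, -0.3, 0.1]
grip_width: 0.0554
```

```bash
python3 -c "
from h import *
rel([.5714,-.2422,.115],90);print(robot.get_obs()['moment'])"
```

```text
rel cm [-0.03  0.04 -0.04] deg [ 0.03  0.01 -0.02] pos [ 0.571  -0.2419  0.1146] q [-0.58  0.65  1.54  0.    0.95 -0.58] F [ 1.28 -0.29  0.11] w 0.0554 t 4.3667
[-0.06280824 -0.06616555  0.01975713]
```

Request:
drive_tool(
  targets=[0,0,0.1,0,0,0,0,0,0.2,0,0,0,0,0,0.3,0,0,0,0,0,0.3,0,0,0,0,0,0.3,0,0,0],
)

```text
time: 4.78
position: [0.571, -0.2419, 0.1118]
tool_rot: [0.707, 0.707, 0.0, 0.0]
ft_force: [0.8, -0.1, 3.6]
grip_width: 0.0552
```

Request:
drive_tool(
  targets=[0,0,0.05,0,0,0,0,0,0.1,0,0,0,0,0,0.1,0,0,0,0,0,0.1,0,0,0],
)

```text
time: 5.12
position: [0.571, -0.2419, 0.1107]
tool_rot: [0.707, 0.707, 0.0, 0.0]
ft_force: [0.1, 0.1, 4.3]
grip_width: 0.0555
```

Request:
drive_tool(
  targets=[0,0,0.05,0,0,0,0,0,0.1,0,0,0,0,0,0.1,0,0,0,0,0,0.1,0,0,0],
)

```text
time: 5.45
position: [0.571, -0.2419, 0.1097]
tool_rot: [0.707, 0.707, 0.0, 0.0]
ft_force: [2.0, 0.4, 4.8]
grip_width: 0.0554
```

Request:
drive_tool(
  targets=[0,0,0.05,0,0,0,0,0,0.1,0,0,0,0,0,0.1,0,0,0,0,0,0.1,0,0,0],
)

```text
time: 5.78
position: [0.571, -0.2419, 0.1086]
tool_rot: [0.707, 0.707, 0.0, 0.0]
ft_force: [2.3, 1.2, 3.2]
grip_width: 0.0555
```

Request:
drive_tool(
  targets=[0,0,0.05,0,0,0,0,0,0.1,0,0,0,0,0,0.1,0,0,0,0,0,0.1,0,0,0],
)

```text
time: 6.12
position: [0.571, -0.2419, 0.1076]
tool_rot: [0.707, 0.707, 0.0, 0.0]
ft_force: [3.3, 0.7, 4.9]
grip_width: 0.0554
```

Request:
drive_tool(
  targets=[0,0,0.05,0,0,0,0,0,0.1,0,0,0,0,0,0.1,0,0,0,0,0,0.1,0,0,0],
)

```text
time: 6.45
position: [0.571, -0.2419, 0.1066]
tool_rot: [0.707, 0.707, 0.0, 0.0]
ft_force: [3.0, 1.2, 4.3]
grip_width: 0.0553
```

Request:
drive_tool(
  targets=[0,0.02,0.05,0,0,0,0,0.04,0.1,0,0,0,0,0.04,0.1,0,0,0,0,0.04,0.1,0,0,0],
)

```text
time: 6.78
position: [0.571, -0.2419, 0.1055]
tool_rot: [0.707, 0.707, -0.0, -0.0]
ft_force: [1.3, 1.6, 4.8]
grip_width: 0.0554
```

Request:
drive_tool(
  targets=[0,0,0.05,0,0,0,0,0,0.1,0,0,0,0,0,0.1,0,0,0,0,0,0.1,0,0,0],
)

```text
time: 7.12
position: [0.571, -0.2419, 0.1046]
tool_rot: [0.707, 0.707, -0.0, -0.0]
ft_force: [1.7, 0.4, 5.5]
grip_width: 0.055
```

Request:
drive_tool(
  targets=[0,0.01,0.05,0,0,0,0,0.02,0.1,0,0,0,0,0.02,0.1,0,0,0,0,0.02,0.1,0,0,0],
)

```text
time: 7.45
position: [0.571, -0.2419, 0.1036]
tool_rot: [0.707, 0.707, -0.0, -0.0]
ft_force: [1.0, 0.8, 5.2]
grip_width: 0.0554
```

Request:
drive_tool(
  targets=[0,0,0.05,0,0,0,0,0,0.1,0,0,0,0,0,0.1,0,0,0,0,0,0.1,0,0,0],
)

```text
time: 7.78
position: [0.571, -0.2419, 0.1027]
tool_rot: [0.707, 0.707, -0.0, -0.0]
ft_force: [1.9, 0.7, 5.9]
grip_width: 0.0549
```

Request:
drive_tool(
  targets=[0,0,0.05,0,0,0,0,0,0.1,0,0,0,0,0,0.1,0,0,0,0,0,0.1,0,0,0],
)

```text
time: 8.12
position: [0.571, -0.2419, 0.1017]
tool_rot: [0.707, 0.707, -0.0, -0.0]
ft_force: [0.4, -0.0, 6.4]
grip_width: 0.0549
```

Request:
drive_tool(
  targets=[0,0,0.05,0,0,0,0,0,0.1,0,0,0,0,0,0.1,0,0,0,0,0,0.1,0,0,0],
)

```text
time: 8.45
position: [0.571, -0.2419, 0.1015]
tool_rot: [0.707, 0.707, -0.0, -0.0]
ft_force: [0.6, 1.0, 10.1]
grip_width: 0.0551
```

The floor is reached: z stalls at 0.1015 while the force jumps to 10 N, about 13 mm down. I back up to 1 mm above it.

Request:
drive_tool(
  targets=[0,0,-0.08,0,0,0,0,0,-0.16,0,0,0,0,0,-0.16,0,0,0,0,0,-0.16,0,0,0],
)

```text
time: 8.78
position: [0.571, -0.2419, 0.1024]
tool_rot: [0.707, 0.707, -0.0, -0.0]
ft_force: [0.8, 1.0, 5.9]
grip_width: 0.0551
```

```bash
python3 -c "
from h import *
rel([.5714,-.2422,.1025],90);print(robot.get_obs()['moment'])"
```

```text
rel cm [-0.03  0.04 -0.01] deg [-0.04  0.   -0.01] pos [ 0.571  -0.2419  0.1024] q [-0.58  0.67  1.54 -0.    0.93 -0.58] F [0.79 1.03 5.89] w 0.0551 t 8.7833
[ 0.06048638 -0.14608844 -0.02235565]
```

Request:
drive_tool(
  targets=[0,0,0,0,0,-1.5,0,0,0,0,0,-4,0,0,0,0,0,-7,0,0,0,0,0,-10,0,0,0,0,0,-12,0,0,0,0,0,-12],
)

```text
time: 9.28
position: [0.5705, -0.2421, 0.1022]
tool_rot: [0.629, 0.778, -0.001, -0.001]
ft_force: [0.5, 0.0, 5.6]
grip_width: 0.0551
```

```bash
python3 -c "
from h import *
rel([.5714,-.2422,.1025],90);print(robot.get_obs()['moment'])"
```

```text
rel cm [-0.03  0.09 -0.03] deg [-0.11  0.   12.07] pos [ 0.5705 -0.2421  0.1022] q [-0.58  0.67  1.54 -0.    0.93 -0.79] F [0.47 0.   5.65] w 0.0551 t 9.2833
[-0.09699339 -0.04002406  0.05444546]
```

Request:
drive_tool(
  targets=[0,0,0,0,0,-2,0,0,0,0,0,-5,0,0,0,0,0,-9,0,0,0,0,0,-13,0,0,0,0,0,-17,0,0,0,0,0,-21,0,0,0,0,0,-24,0,0,0,0,0,-26,0,0,0,0,0,-26],
)

```text
time: 10.03
position: [0.5703, -0.2422, 0.1022]
tool_rot: [0.438, 0.899, -0.001, -0.001]
ft_force: [-1.0, -1.1, 6.4]
grip_width: 0.0552
```

```bash
python3 -c "
from h import *
rel([.5714,-.2422,.1025],90);print(robot.get_obs()['moment'])"
```

```text
rel cm [-0.07  0.09 -0.03] deg [-1.200e-01 -3.000e-02  3.807e+01] pos [ 0.5703 -0.2422  0.1022] q [-0.58  0.67  1.54 -0.    0.93 -1.24] F [-0.99 -1.05  6.37] w 0.0552 t 10.0333
[-0.10689159 -0.01290136  0.0264038 ]
```

Request:
drive_tool(
  targets=[0,0,0,0,0,-2,0,0,0,0,0,-5,0,0,0,0,0,-9,0,0,0,0,0,-13,0,0,0,0,0,-17,0,0,0,0,0,-21,0,0,0,0,0,-25,0,0,0,0,0,-28,0,0,0,0,0,-29,0,0,0,0,0,-29],
)

```text
time: 10.87
position: [0.57, -0.2424, 0.1021]
tool_rot: [0.199, 0.98, -0.001, -0.001]
ft_force: [-1.3, -1.4, 6.6]
grip_width: 0.0554
```

```bash
python3 -c "
from h import *
rel([.5714,-.2422,.15],90);print(robot.get_obs()['moment'])"
```

```text
rel cm [-0.11  0.07 -4.79] deg [-0.17 -0.07 67.04] pos [ 0.57   -0.2424  0.1021] q [-0.58  0.67  1.54 -0.    0.93 -1.75] F [-1.29 -1.39  6.59] w 0.0554 t 10.8667
[-0.21184456  0.17163309  0.02117983]
```

Turned 67° with hardly any torque. Lifting gently straight up, watching for a catch.

Request:
drive_tool(
  targets=[0,0,-0.1,0,0,0,0,0,-0.25,0,0,0,0,0,-0.4,0,0,0,0,0,-0.5,0,0,0,0,0,-0.5,0,0,0],
)

```text
time: 11.28
position: [0.5701, -0.2424, 0.107]
tool_rot: [0.199, 0.98, -0.001, -0.001]
ft_force: [-4.3, -3.6, 4.5]
grip_width: 0.0549
```

Request:
drive_tool(
  targets=[0,0,-0.1,0,0,0,0,0,-0.25,0,0,0,0,0,-0.4,0,0,0,0,0,-0.6,0,0,0,0,0,-0.8,0,0,0,0,0,-0.8,0,0,0],
)

```text
time: 11.78
position: [0.5701, -0.2424, 0.1146]
tool_rot: [0.199, 0.98, -0.001, -0.001]
ft_force: [-3.8, -3.3, 2.6]
grip_width: 0.0551
```

Request:
drive_tool(
  targets=[0.01,-0.02,-0.1,0,0,0,0.02,-0.04,-0.3,0,0,0,0.02,-0.05,-0.5,0,0,0,0.02,-0.05,-0.8,0,0,0,0.02,-0.05,-1.1,0,0,0,0.02,-0.05,-1.1,0,0,0],
)

```text
time: 12.28
position: [0.5705, -0.2419, 0.1261]
tool_rot: [0.2, 0.98, 0.0, -0.001]
ft_force: [0.0, -1.5, 1.7]
grip_width: 0.0553
```

Request:
drive_tool(
  targets=[0,0,-0.2,0,0,0,0,0,-0.7,0,0,0,0,0,-1.5,0,0,0,0,0,-2.5,0,0,0,0,0,-4,0,0,0,0,0,-5.5,0,0,0,0,0,-6.5,0,0,0,0,0,-7,0,0,0,0,0,-7,0,0,0],
)

```text
time: 13.03
position: [0.5719, -0.2425, 0.1982]
tool_rot: [0.199, 0.98, -0.001, 0.002]
ft_force: [0.3, -0.6, -1.1]
grip_width: 0.0554
```

```bash
python3 - <<'E'
from h import *
p,d=robot.camera("side");cv2.imwrite("pics/side2.png",p[:,:,::-1])
p,d=robot.camera("top");cv2.imwrite("pics/top2.png",p[:,:,::-1])
X=cloud("top",d)
m=(d>0)&(X[...,2]>.033)&(X[...,2]<.06);m[:, :140]=0;m[:,222:]=0;m[:190]=0;m[270:]=0
print(cv2.minEnclosingCircle(X[m][:,:2].astype(np.float32)))
rel([.5777,.192,.22],157)
E
```

```text
((0.5770590901374817, 0.1911352127790451), 0.08280729502439499)
rel cm [16.33 40.21 -2.38] deg [ 0.01 -0.01 -0.01] pos [ 0.5708 -0.242   0.1961] q [-0.58  0.55  1.47  0.    1.12 -1.75] F [-0.69  1.28 -1.65] w 0.0549 t 13.1333
```

View pics/side2.png

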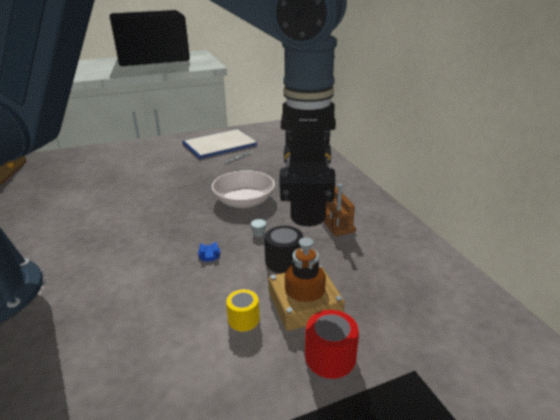

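The side view shows the cap held at (308,205) and the jar open at (305,260). Carrying it to the bowl.

Request:
drive_tool(
  targets=[0.4,1,-0.5,0,0,0,1.4,3.5,-1,0,0,0,2.8,7,-1.6,0,0,0,4.3,10.6,-2.2,0,0,0,5.8,14.3,-2.4,0,0,0,7.3,18,-2.4,0,0,0,8.8,21.7,-2.4,0,0,0,10.3,25.4,-2.4,0,0,0,11.8,29,-2.4,0,0,0,13.3,32.6,-2.4,0,0,0,14.7,36,-2.4,0,0,0,15.7,38.5,-2.4,0,0,0],
)

```text
time: 14.13
position: [0.5753, 0.1774, 0.2195]
tool_rot: [0.199, 0.98, 0.0, -0.001]
ft_force: [0.1, -0.1, -1.0]
grip_width: 0.055
```

Request:
drive_tool(
  targets=[0.4,1,0,0,0,0,0.6,1.6,0,0,0,0,0.6,1.6,0,0,0,0,0.6,1.6,0,0,0,0,0.6,1.6,0,0,0,0],
)

```text
time: 14.55
position: [0.5777, 0.1892, 0.2199]
tool_rot: [0.2, 0.98, -0.0, -0.0]
ft_force: [-0.0, -0.2, 0.0]
grip_width: 0.0552
```

```bash
python3 - <<'E'
from h import *
rel([.5773,.192,.016],157)
E
```

```text
rel cm [ 0.14  0.26 20.39] deg [-0.05 -0.02 -0.11] pos [0.5777 0.1892 0.2199] q [ 0.13  0.51  1.48 -0.    1.16 -1.03] F [-0.04 -0.22  0.02] w 0.0552 t 14.55
```

Request:
drive_tool(
  targets=[0.1,0.2,1,0,0,0,0.15,0.25,3,0,0,0,0.15,0.25,5.5,0,0,0,0.15,0.25,8,0,0,0,0.15,0.25,10.5,0,0,0,0.15,0.25,13,0,0,0,0.15,0.25,15.5,0,0,0,0.15,0.25,17.5,0,0,0,0.15,0.25,18.6,0,0,0,0.15,0.25,19,0,0,0,0.15,0.25,19,0,0,0,0.15,0.25,19,0,0,0],
)

```text
time: 15.55
position: [0.5781, 0.1932, 0.0308]
tool_rot: [0.2, 0.98, 0.0, 0.001]
ft_force: [-0.7, -0.5, -0.3]
grip_width: 0.0554
```

```bash
python3 - <<'E'
from h import *
rel([.5773,.192,.016],157)
p,d=robot.camera("top");cv2.imwrite("pics/top3.png",cv2.resize(p[150:310,110:290,::-1],None,fx=3,fy=3))
E
```

```text
rel cm [ 0.03 -0.15  1.48] deg [ 0.04  0.07 -0.05] pos [0.5781 0.1932 0.0308] q [ 0.14  0.77  1.6  -0.    0.77 -1.03] F [-0.68 -0.54 -0.27] w 0.0554 t 15.55
```

View pics/top3.png

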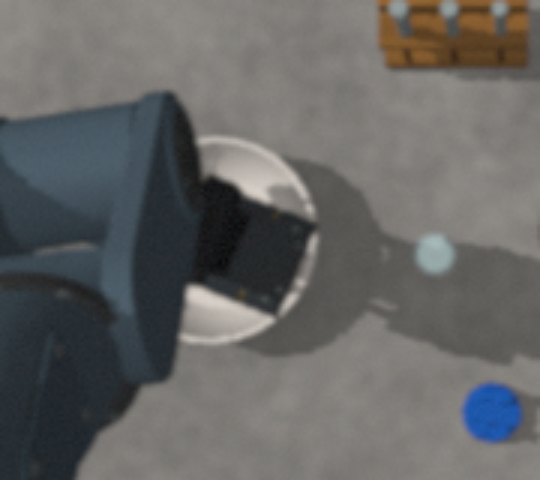

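The top view shows the gripper over the bowl, whose rim is visible around crop pixel (210,240). Loupe, blue holder and stand are undisturbed. Now lowering by feel.

Request:
drive_tool(
  targets=[0,0,0.5,0,0,0,0,0,1,0,0,0,0,0,1.2,0,0,0,0,0,1.3,0,0,0,0,0,1.3,0,0,0],
)

```text
time: 16.02
position: [0.5771, 0.1935, 0.0169]
tool_rot: [0.199, 0.98, -0.0, -0.0]
ft_force: [-0.5, 0.5, -0.2]
grip_width: 0.055
```

Request:
drive_tool(
  targets=[0,0,0.05,0,0,0,0,0,0.1,0,0,0,0,0,0.1,0,0,0],
)

```text
time: 16.27
position: [0.5774, 0.1935, 0.0162]
tool_rot: [0.199, 0.98, 0.0, 0.0]
ft_force: [-0.6, 0.3, -0.2]
grip_width: 0.0551
```

Request:
drive_tool(
  targets=[0,0,0.05,0,0,0,0,0,0.1,0,0,0,0,0,0.1,0,0,0],
)

```text
time: 16.52
position: [0.5775, 0.1935, 0.0156]
tool_rot: [0.2, 0.98, 0.0, 0.0]
ft_force: [-1.8, 0.5, 3.3]
grip_width: 0.0549
```

Contact at 0.0156 m, as predicted. Opening only partly because of the bowl walls, then going up.

Request:
drive_tool(
  targets=[0,0,0,0,0,0,0,0,0,0,0,0,0,0,0,0,0,0,0,0,0,0,0,0,0,0,0,0,0,0,0,0,0,0,0,0],
  grip=-0.5,
)

```text
time: 17.02
position: [0.5773, 0.1935, 0.015]
tool_rot: [0.2, 0.98, -0.0, -0.0]
ft_force: [-0.3, -0.0, -0.1]
grip_width: 0.0653
```

Request:
drive_tool(
  targets=[0,0,-0.3,0,0,0,0,0,-1,0,0,0,0,0,-2,0,0,0,0,0,-3.5,0,0,0,0,0,-5.5,0,0,0,0,0,-8,0,0,0,0,0,-11,0,0,0,0,0,-14,0,0,0,0,0,-17,0,0,0,0,0,-19,0,0,0,0,0,-20,0,0,0,0,0,-20,0,0,0],
)

```text
time: 18.02
position: [0.579, 0.1938, 0.2188]
tool_rot: [0.199, 0.98, 0.001, 0.003]
ft_force: [0.5, 0.9, -0.8]
grip_width: 0.0654
```

```bash
python3 - <<'E'
from h import *
rel([.4,.45,.23],157)
p,d=robot.camera("wrist");cv2.imwrite("pics/w4.png",p[:,:,::-1])
p,d=robot.camera("side");cv2.imwrite("pics/side4.png",p[:,:,::-1])
X=cloud("side",d);m=(d>0)&(abs(X[...,0]-.577)<.07)&(abs(X[...,1]-.19)<.07)&(X[...,2]>.045)&(X[...,2]<.1)
s=X[m];print(len(s),s.min(0),s.max(0))
E
```

```text
rel cm [26.48 16.59 -1.22] deg [ 0.2   0.34 -0.01] pos [0.579  0.1938 0.2188] q [ 0.14  0.51  1.48 -0.    1.15 -1.03] F [ 0.54  0.87 -0.84] w 0.0654 t 18.0167
219 [0.55044592 0.1605349  0.04536714] [0.60546227 0.21951288 0.05692759]
```

View pics/w4.png

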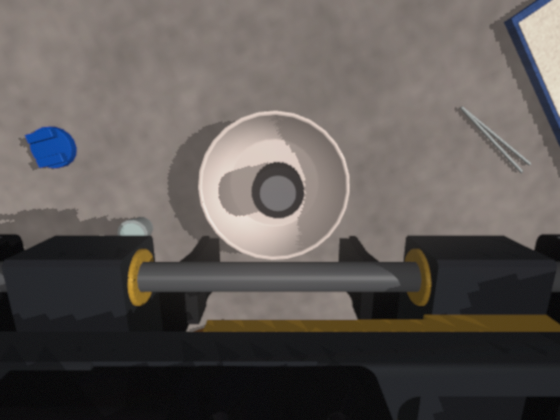

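View pics/side4.png

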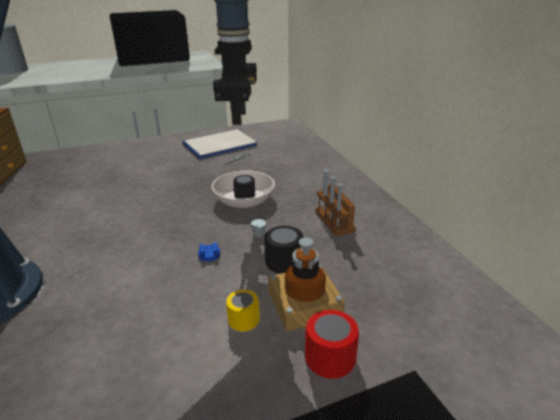

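The cap stands upright in the bowl, at wrist pixel (277,189) and side pixel (244,186). Its top is about 0.055 m up, which matches 6 + 48 mm. The bystanders have not moved and the gripper is clear of everything, so I'm handing in.

```bash
python3 -c "
from rig import robot
print(robot.get_obs()['joint_velocities'].round(3)); print(robot.hand_in())"
```

```text
[-0.001  0.032  0.024  0.001  0.    -0.   ]
the job is handed in; nothing more can be done
None
```

The safety cap is off the amber jar and standing right way up near the middle of the white bowl. I handed in at about 18 s; no verdict was reported.

- **Unlocking:** I pressed the cap down in 1 mm steps until it met the hard floor about 13 mm down, at about 10 N, short of the 12–15 N you gave. I backed up 1 mm and turned it 67° anticlockwise. The turn took almost no torque (under 0.06 N m read at the wrist), and the cap then lifted free.
- **Forces:** The highest force I read was about 10 N, at the floor. While lifting there was a sideways force of about 5.6 N from a slight misalignment, which mostly went away after I shifted the tool about half a millimetre. Readings were taken at the end of each move, so a brief peak in between would not show.
- **Last checks:** In the last pictures the cap's top was at about 0.055 m, where an upright cap on the bowl floor should be (0.054 m). The gripper was clear of everything. The screwdriver stand, loupe and blue case holder looked unmoved by eye; I did not re-measure them.

No check failed or disagreed.

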